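# Shut the small-parts case and press its catch home

## Task

One of the two small-parts cases on the joiner's bench still stands open: lower its lid without slamming it, then press down at the middle of the lid's front edge, right over the catch, until the catch snaps and the lid is fully shut. Keep pressing: finish with the gripper's fingers still pushing firmly down there on the shut lid, not letting go, but never so hard (over 45 N) that the thin lid would crack. Leave the other things on the bench where they are.

Things in the scene. Friction and masses are not known exactly. Their poses are not given: they have to be found in the camera images.
- lid (a joint): opening angle of the open case's black lid, rad: 0 fully shut, 1.6 wide open (upwards). Stiff hinge: it stays where left, under 3 N at the front moves it. In the last 0.06 rad its bead rides over a sprung catch: at lid_front that takes about 7 to 12 N, then the force suddenly drops and the lid goes to 0, on a solid stop; the bead meets the catch at about 0.055
- lid_front (a point): point on the lid's outer (upper) face, middle of its width, 20 mm behind its front edge, over the catch; 145 mm from the hinge line. Moves with the lid; x from front edge to hinge, z out of the outer face. The lid is a flat plate, 165 mm from hinge to front edge, 190 mm wide, 8 mm thick; a tongue 50 mm wide hangs 22 mm below its front edge
- lid_hinge (a point): middle of the lid's hinge line, at the far top edge of the case, 55 mm above case's origin, in the plane of the lid's inner face (outer face 8 mm out); axes as lid_front, y along the hinge line; the lid opens by turning about +y
- case: grey plastic small-parts case with the open black lid, fixed on a plywood slab (160 x 200 mm, 8 to 70 mm thick): 150 mm front to back, 190 mm wide, 55 mm high to the rim, 63 mm to the top of the shut lid. Origin: centre of its underside on the slab; x from its front (catch side, towards the robot) to the hinge side, y along the hinge, z up. It stands left or right, turned up to 0.3 rad
- other_case: a second case of the same size and materials, already shut, fixed on its own slab; not to be worked on. Origin as for case
- glue_bottle: white glue bottle, 48 mm across, 120 mm tall, standing between the two cases; loose, to be left alone. Origin: centre of the underside as built
- tape_roll: cardboard-coloured tape roll, 90 mm across, 48 mm tall, lying flat nearer the robot than the cases; loose, to be left alone. Origin: centre of the underside as built
- screwdriver: screwdriver lying on the bench; loose, to be left alone
- sanding_block: cork sanding block, 65 x 110 x 30 mm; loose, to be left alone. Origin: centre of the underside as built
- spray_can: aluminium spray can, 60 mm across, 180 mm tall, at the left; loose, to be left alone. Origin: centre of the underside as built
- offcut: wood offcut, 150 x 45 x 35 mm, at the right; loose, to be left alone. Origin: centre of the underside as built

How it is judged:
By the outcome, as a careful person would: the job done as asked, in the order asked, and still so for the second after the job is handed in, while the arm keeps its last pose, push and grip.
It also fails if it takes over 48 s, if anything falls off the work surface, if the arm or the gripper's body presses on something with over 40 N, if the wrist force passes 120 N, or if a joint passes its speed limit or range.

## Robot

A 7-joint arm with a two-finger parallel gripper is mounted at the origin on the work surface. World frame = base frame: x ahead of the robot, y to its left, z up, the work surface at z = 0. Lengths are in m, angles in degrees, forces in N, time in s.
With the tool pointing down it reaches from about 0.425 to 0.875 m from the base axis. Payload 4.7 kg.
Tool frame: the origin (TCP) lies between the finger pads; the fingertips stand 11 mm ahead of it and the grasp point (between the pads) lies 8 mm behind it (env.tcp_to_tips is the distance from the TCP to the fingertips, in m); z points along the fingers, y is the line along which they close (so a half turn about z gives the same grasp; the last joint's range is limited). The gripper opens to 87 mm and grips with 3 to 60 N. Pads are 19 mm wide; open, the fingers measure 117 mm over their backs; the gripper's body (75 mm by 190 mm) begins 51 mm behind the grasp point.
Start: joints at [-65.598, 18.392, -4.016, 83.108, 1.295, 78.541, -3.26], TCP at [0.26, 0.596, 0.234] pointing down, gripper open.
Joint ranges: [-163.93, 163.93], [-17.29, 119.83], [-79.2, 71.16], [3.27, 140.29], [-89.18, 269.18], [5.43, 117.66], [-154.24, 154.24]. Speed limits (degrees/s): [147.25, 147.25, 180, 180, 180, 180, 180].

## Interface

Orientations are given as [roll, pitch, yaw] about the fixed x, y, z axes, in that order (R = Rz(yaw) Ry(pitch) Rx(roll)).
In Python, from cell import env, viewer gives the robot as it stands.
- The arm moves only by the tool step_arm, never from a script. Its arguments are lists of equal length, an entry for each row: "delta_pos": the shift along the tool's x, y, z in units of 0.2 m (1.0 is 0.2 m), a list of three; "rot": the turn, a rotation vector about the tool's x, y, z in units of 1.5 rad (1.0 is 1.5 rad), a list of three; "gripper": the gripper command: -1 is shut, 1 is fully open, values between are in proportion. A call has 1 to 20 rows; each row is the pose to reach, as a shift and turn from the pose commanded when the call began, along the tool's axes at that moment; what a row does not reach only later rows make up. A row lasts 1/8 s, in which the tool goes at most 62.5 mm and 10.7 degrees, less where a joint would pass 70% of its speed; a pose out of reach is approached as far as the arm can. A call with a number of a shift or a turn outside -1 to 1 is refused whole. A call with a gripper value outside its range is refused whole. The fingers move at their own pace and stop on an object; "squeeze" is the grip in N (left out, the last holds). Time passes only in rows, so rows that repeat a pose let the fingers close. It gives the time, the measured TCP pose, the force, the opening and the grip force at its end, in the units of the state.
- env.get_obs(): the state, without advancing time (a new reading comes with each control period).
- viewer.read_camera(name): name is "scene" or "top" or "wrist"; returns a dict with "img" (384x512x3 uint8, red, green, blue), "fx", "fy", "cx", "cy" (pixels), "pose" (4x4, takes a point from camera to world coordinates). Camera axes: x right, y down, z forward; pixel columns grow to the right and rows downward; lengths in m; the calibration is good to about 2 mm. A picture is of the moment at which its call begins. There is no depth.
- env.sign_off(): hands the job in; it is judged then, once.
The state is a dict: "time_s": time; "qpos": joint angles; "joint_velocities": joint speeds; "effort": joint torques, N m; "tool_pos": TCP position; "tool_rot": TCP orientation; "force": force on the tool from outside, world axes, zero at the start; "wrist_torque": the same for the moment, N m; "grip_width": finger opening in m; "grasp_force": force on a finger pad.
Only numpy, scipy, OpenCV 4.12 (cv2) and the standard library are available. Lean on these libraries where they do the work, as an engineer would, in place of code of your own. Each camera call takes 0.05 s, during which the arm holds its last target. There are 200 camera calls.

## Working session

There is one attempt and no reset: what is moved stays moved. The work goes in short steps, Python scripts to look and compute and a tool call to move; the robot and the scene stay as the last step left them, time stands still between calls to the robot, and variables do not carry over. Pictures are saved under pics/ and viewed, at most 10 in all, crops included, and the job is handed in when it is done.

Besides the shell and the picture viewer there is one more tool, called after "Call:" as name(argument=value, ...) on one line, values as JSON. step_arm: Moves the arm, as the interface text tells. Shifts and turns lie within -1 to 1; 1 stands for 0.2 m of shift or 1.5 rad of turn. Its arguments: {"type":"object","properties":{"delta_pos":{"type":"array"},"rot":{"type":"array"},"gripper":{"type":"array"},"squeeze":{"type":"number"}},"required":["delta_pos","rot","gripper"]}

```bash
mkdir -p pics; python3 - <<'E'
from cell import env, viewer
import cv2,numpy as np,pickle
o=env.get_obs();print({k:np.round(v,3) for k,v in o.items()})
for n in("scene","top"):
    c=viewer.read_camera(n);pickle.dump(c,open(n+".pkl","wb"))
    print(n,c["fx"],c["cx"],c["cy"],np.round(c["pose"],3).tolist())
    cv2.imwrite(f"pics/{n}1.png",cv2.resize(c["img"][:,:,::-1],(800,600),interpolation=cv2.INTER_CUBIC))
E
```

```text
{'time_s': np.float64(0.0), 'qpos': array([-65.598,  18.438,  -4.016,  83.176,   1.294,  78.539,  -3.261]), 'joint_velocities': array([ 0.088,  0.075, -0.083, -0.005,  0.085, -0.013, -0.023]), 'effort': array([-1.0000e-03, -4.9129e+01, -4.0400e-01, -3.1254e+01, -6.4000e-02,
        4.4000e-02,  0.0000e+00]), 'tool_pos': array([0.26 , 0.595, 0.232]), 'tool_rot': array([-1.79892e+02,  4.00000e-03,  1.56408e+02]), 'force': array([ 0.124,  0.27 , -0.637]), 'wrist_torque': array([ 0.013,  0.   , -0.04 ]), 'grasp_force': np.float64(0.0), 'grip_width': np.float64(0.087)}
scene 409.39177135975893 260.042498663183 192.1790485916674 [[0.368, 0.793, -0.486, 1.2], [0.93, -0.312, 0.195, -0.253], [0.003, -0.524, -0.852, 1.277], [0.0, 0.0, 0.0, 1.0]]
top 382.7314431358352 252.77017237633444 182.89113117146746 [[-0.009, -0.987, 0.158, 0.314], [-1.0, 0.009, -0.005, 0.03], [0.003, -0.158, -0.987, 1.433], [0.0, 0.0, 0.0, 1.0]]
```

View pics/scene1.png

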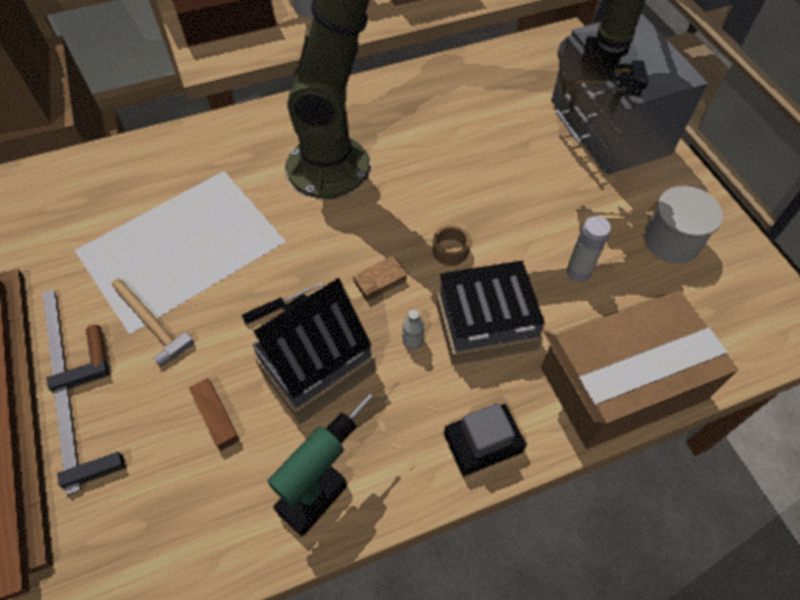

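View pics/top1.png

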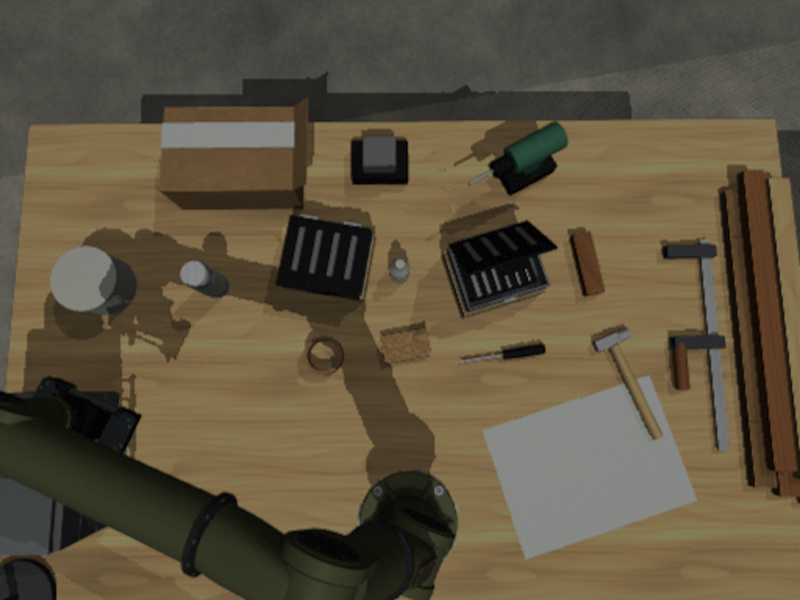

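The open case is on the right: top view around (500,265), scene view around (312,345). The shut case is on the left. I'll crop both views to get corner pixels.

```bash
python3 - <<'E'
import cv2,numpy as np,pickle
out=[]
for n,(x0,y0) in(("top",(275,130)),("scene",(155,170))):
    i=pickle.load(open(n+".pkl","rb"))["img"][y0:y0+100,x0:x0+100,::-1]
    i=cv2.resize(i,(600,600),interpolation=cv2.INTER_CUBIC)
    i=cv2.convertScaleAbs(255*(i/255.)**.6)
    for k in range(0,600,120):
        cv2.putText(i,str(x0+k//6),(k,10),0,.4,(0,255,255));cv2.putText(i,str(y0+k//6),(0,k+10),0,.4,(0,255,255))
    cv2.imwrite(f"pics/{n}c.png",i)
E
```

```text
(no output)
```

View pics/topc.png

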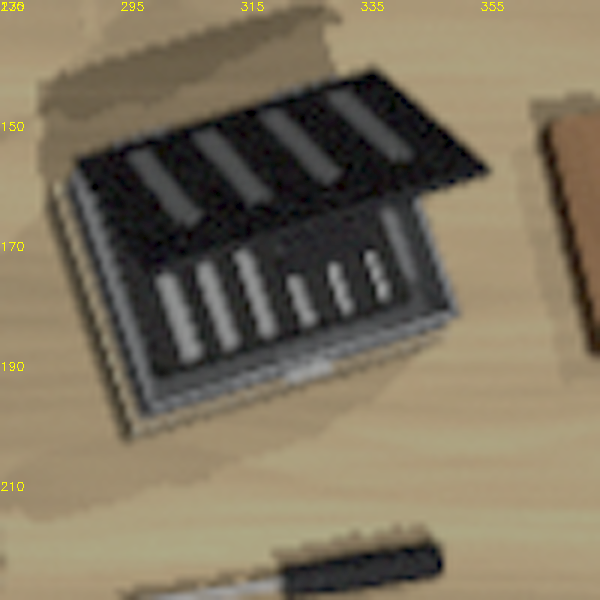

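View pics/scenec.png

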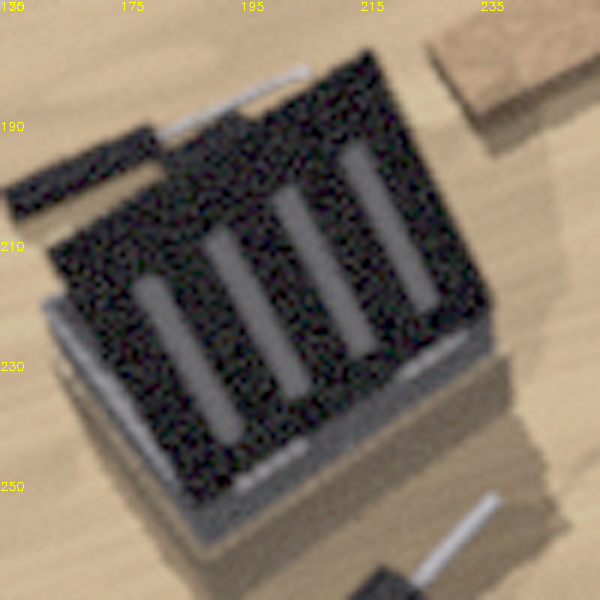

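```bash
cat > fit.py <<'E'
import numpy as np,pickle
from scipy.optimize import least_squares
C={n:pickle.load(open(n+".pkl","rb")) for n in("top","scene")}
O={"top":(275,130),"scene":(155,170)}
# (cam, crop px, lid?, local point)  lid: (r,y,out) ; case: (x,y,z)
L=[("top",(145,413),0,(-.075,.095,.055)),("top",(457,312),0,(-.075,-.095,.055)),
("top",(78,163),1,(0,.095,.008)),("top",(375,70),1,(0,-.095,.008)),("top",(490,170),1,(.165,-.095,.008)),
("scene",(370,48),1,(.165,.095,.008)),("scene",(48,248),1,(.165,-.095,.008)),
("scene",(490,300),1,(0,.095,.008)),("scene",(195,503),1,(0,-.095,.008)),("scene",(45,300),0,(-.075,-.095,.055))]
def world(p,lid,q):
    x,y,a,h,t=p
    if lid:
        r,yy,o=q; q=(.075-r*np.cos(t)+o*np.sin(t),yy,.055+r*np.sin(t)+o*np.cos(t))
    c,s=np.cos(a),np.sin(a)
    return np.array([x+c*q[0]-s*q[1],y+s*q[0]+c*q[1],h+q[2]])
def proj(n,P):
    c=C[n];v=c["pose"][:3,:3].T@(P-c["pose"][:3,3])
    return np.array([c["fx"]*v[0]/v[2]+c["cx"],c["fy"]*v[1]/v[2]+c["cy"]])
def res(p):
    return np.concatenate([proj(n,world(p,l,q))-(np.array(O[n])+(np.array(u)+.5)/6-.5) for n,u,l,q in L])
if __name__=="__main__":
    f=least_squares(res,[.6,-.2,.2,.03,.8],loss="soft_l1")
    print(np.round(f.x,4));print(np.round(res(f.x).reshape(-1,2),1).tolist())
    np.save("p.npy",f.x);p=f.x
    for t in(p[4],.8,.4,.2,.1,.05,0):
        q=p.copy();q[4]=t;print(round(t,2),"lid_front",np.round(world(q,1,(.145,0,.008)),4),"edge",np.round(world(q,1,(.165,0,.008)),4))
E
python3 fit.py
```

```text
[ 0.564  -0.206   0.2877  0.067   0.9488]
[[0.7, 0.7], [0.7, 1.6], [-1.8, -0.3], [0.0, -0.2], [0.3, 0.2], [1.0, -0.8], [-0.5, 0.2], [2.0, 0.7], [0.5, 1.3], [-1.1, -0.4]]
0.95 lid_front [ 0.5611 -0.2069  0.2445] edge [ 0.5499 -0.2102  0.2608]
0.8 lid_front [ 0.5445 -0.2118  0.2316] edge [ 0.5311 -0.2157  0.2459]
0.4 lid_front [ 0.5108 -0.2218  0.1858] edge [ 0.4931 -0.227   0.1936]
0.2 lid_front [ 0.5011 -0.2246  0.1586] edge [ 0.4823 -0.2302  0.1626]
0.1 lid_front [ 0.4983 -0.2255  0.1444] edge [ 0.4792 -0.2311  0.1464]
0.05 lid_front [ 0.4974 -0.2257  0.1372] edge [ 0.4782 -0.2314  0.1382]
0 lid_front [ 0.4968 -0.2259  0.13  ] edge [ 0.4777 -0.2316  0.13  ]
```

```bash
cat > h.py <<'E'
import numpy as np
from cell import env,viewer
from scipy.spatial.transform import Rotation as R
def st():
    o=env.get_obs();return o,np.array(o["tool_pos"]),R.from_euler("xyz",o["tool_rot"],degrees=True)
def to(pos,rpy=(180,0,16.5)):
    """units for a move to pos/rpy from the present pose"""
    o,p,r=st();rv=(r.inv()*R.from_euler("xyz",rpy,degrees=True)).as_rotvec()
    return np.round(r.inv().apply(np.array(pos)-p)/.2,3).tolist(),np.round(rv/1.5,3).tolist()
E
python3 -c "
from h import *
print(to((.6,-.205,.4)))"
```

```text
([-3.159, -2.988, -0.832], [-0.0, 0.001, 1.628])
```

Call:
step_arm(delta_pos=[[0,0,-0.3],[-0.2,-0.2,-0.6],[-0.5,-0.45,-0.8],[-0.75,-0.7,-0.8],[-0.95,-0.9,-0.8],[-0.95,-0.9,-0.8]], rot=[[0,0,0],[0,0,0.1],[0,0,0.2],[0,0,0.3],[0,0,0.4],[0,0,0.4]], gripper=[-1,-1,-1,-1,-1,-1])

```text
time_s: 0.85
tool_pos: [0.3637, 0.3515, 0.3941]
tool_rot: [180.0, 0.0, 121.8]
force: [-0.5, 0.1, -0.2]
grip_width: 0.0348
grasp_force: 0.0
```

```bash
python3 -c "
from h import *
print(to((.6,-.205,.4)),st()[0]['qpos'])"
```

```text
([-2.988, -0.461, -0.03], [0.0, -0.0, 1.225]) [-54.49469951  -1.13087495   7.31568223  87.25965651   0.16674477
  93.82259844 -15.3868346 ]
```

Call:
step_arm(delta_pos=[[-0.3,0,0],[-0.6,-0.05,0],[-0.9,-0.1,0],[-1,-0.15,0]], rot=[[0,0,0.12],[0,0,0.24],[0,0,0.36],[0,0,0.4]], gripper=[-1,-1,-1,-1])

```text
time_s: 1.35
tool_pos: [0.4442, 0.1648, 0.3934]
tool_rot: [180.0, 0.0, 87.1]
force: [-0.4, 0.6, 0.6]
grip_width: 0.0014
grasp_force: 0.0
```

```bash
python3 -c "
from h import *
print(to((.6,-.205,.4)),st()[0]['qpos'])"
```

```text
([-1.807, 0.871, -0.031], [0.0, 0.0, 0.822]) [-43.34975383  -5.75585756  18.04345211  91.39046216   1.82113624
  94.08899834 -28.14707118]
```

Call:
step_arm(delta_pos=[[-0.3,0.15,0],[-0.6,0.3,0],[-0.85,0.4,0],[-1,0.5,0]], rot=[[0,0,0.12],[0,0,0.24],[0,0,0.36],[0,0,0.45]], gripper=[-1,-1,-1,-1])

```text
time_s: 1.85
tool_pos: [0.5347, -0.0378, 0.3937]
tool_rot: [180.0, -0.0, 48.5]
force: [-0.1, 1.7, -0.1]
grip_width: 0.0002
grasp_force: 0.0
```

```bash
python3 -c "
from h import *
print(to((.6,-.205,.4)),st()[0]['qpos'])"
```

```text
([-0.411, 0.798, -0.031], [0.0, -0.0, 0.373]) [-29.9089432    2.24530225  32.518939    84.28412913  -1.2048698
  93.8034597  -38.94470865]
```

Call:
step_arm(delta_pos=[[-0.1,0.25,0],[-0.25,0.5,0],[-0.35,0.7,0],[-0.41,0.8,-0.03],[-0.41,0.8,-0.03]], rot=[[0,0,0.12],[0,0,0.24],[0,0,0.32],[0,0,0.373],[0,0,0.373]], gripper=[-1,-1,-1,-1,-1])

```text
time_s: 2.48
tool_pos: [0.6015, -0.2029, 0.3988]
tool_rot: [180.0, 0.1, 16.8]
force: [-0.3, 0.4, 0.0]
grip_width: 0.0007
grasp_force: 0.0
```

```bash
python3 - <<'E'
from h import *
import cv2,pickle
o,p,r=st();print(p,o['tool_rot'],o['qpos'])
c=viewer.read_camera("wrist");pickle.dump(c,open("wrist.pkl","wb"));print(np.round(c["pose"],3).tolist(),c["fx"])
import fit;fit.C["wrist"]=c
i=cv2.resize(c["img"][:,:,::-1],(800,600)).copy();P=np.load("p.npy")
for l,q in[(0,(-.075,s*.095,.055)) for s in(-1,1)]+[(1,(a,s*.095,.008)) for a in(0,.165) for s in(-1,1)]+[(1,(.145,0,.008))]:
    u=(fit.proj("wrist",fit.world(P,l,q))+.5)*800/512;print(l,q,np.round(u));cv2.circle(i,tuple(int(v) for v in u),4,(0,255,255),1)
cv2.imwrite("pics/w1.png",i)
E
```

```text
[ 0.60152776 -0.20285156  0.3987917 ] [1.79974499e+02 9.12985287e-02 1.68210317e+01] [-15.16133322  18.24499622  43.23308098  69.56977621 -12.39089689
  96.81391506 -48.0615582 ]
[[0.289, -0.919, -0.267, 0.674], [-0.957, -0.278, -0.082, -0.181], [0.001, 0.279, -0.96, 0.551], [0.0, 0.0, 0.0, 1.0]] 271.32346804330587
0 (-0.075, -0.095, 0.055) [473. 354.]
0 (-0.075, 0.095, 0.055) [300. 353.]
1 (0, -0.095, 0.008) [484. 209.]
1 (0, 0.095, 0.008) [290. 207.]
1 (0.165, -0.095, 0.008) [512. 355.]
1 (0.165, 0.095, 0.008) [255. 353.]
1 (0.145, 0, 0.008) [384. 331.]
```

View pics/w1.png

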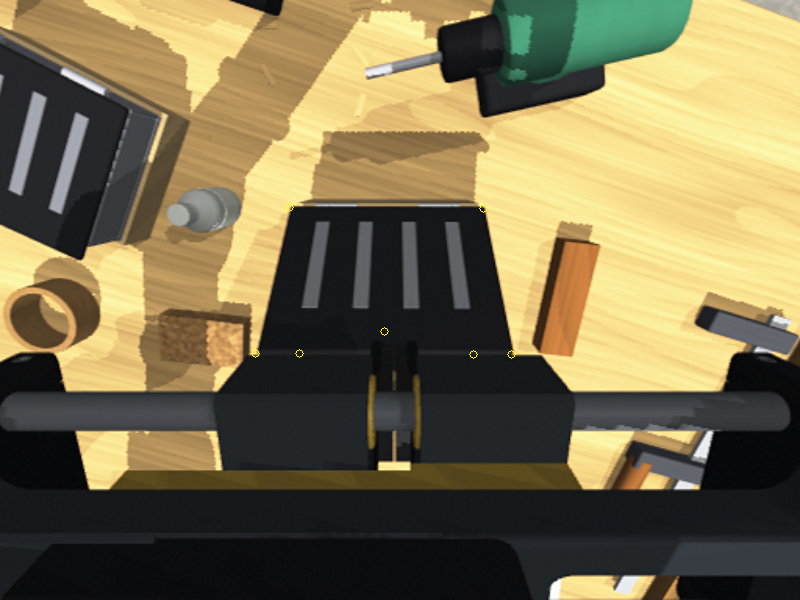

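The wrist view confirms the fit: the predicted hinge corners (290,207) and (484,209), and the front corners (255,353) and (512,355), lie on the lid's corners. Next I'll plan the arc.

```bash
cat > arc.py <<'E'
from h import *
P=np.load("p.npy");x,y,a,h,_=P;yaw=np.degrees(a)
def tcp(t,gap=0,r=.1545,off=.0095):
    X=-r*np.cos(t)+(.008+gap)*np.sin(t)+.075+off;Z=r*np.sin(t)+(.008+gap)*np.cos(t)+.055+.011
    return np.array([x+np.cos(a)*X,y+np.sin(a)*X,h+Z])
if __name__=="__main__":
    print("approach",tcp(.95,.03),to(tcp(.95,.03),(180,0,yaw)))
    r0=R.from_euler("xyz",(180,0,yaw),degrees=True)
    for t in np.arange(.95,-.01,-.05): print(round(t,2),np.round(r0.inv().apply(tcp(t)-tcp(.95,.03))/.2,3).tolist())
E
python3 arc.py
```

```text
approach [ 0.58844997 -0.19877587  0.28077047] ([-0.059, -0.03, 0.59], [-0.001, 0.001, 0.006])
0.95 [-0.122, -0.0, 0.087]
0.9 [-0.154, -0.0, 0.109]
0.85 [-0.185, 0.0, 0.132]
0.8 [-0.215, 0.0, 0.157]
0.75 [-0.243, -0.0, 0.183]
0.7 [-0.27, 0.0, 0.211]
0.65 [-0.296, 0.0, 0.24]
0.6 [-0.32, -0.0, 0.27]
0.55 [-0.343, -0.0, 0.301]
0.5 [-0.364, 0.0, 0.333]
0.45 [-0.383, 0.0, 0.367]
0.4 [-0.401, -0.0, 0.401]
0.35 [-0.417, -0.0, 0.436]
0.3 [-0.431, -0.0, 0.472]
0.25 [-0.444, -0.0, 0.509]
0.2 [-0.454, -0.0, 0.546]
0.15 [-0.463, -0.0, 0.584]
0.1 [-0.47, -0.0, 0.622]
0.05 [-0.475, -0.0, 0.66]
-0.0 [-0.478, -0.0, 0.699]
```

Call:
step_arm(delta_pos=[[-0.02,-0.03,0.2],[-0.05,-0.03,0.4],[-0.06,-0.03,0.55],[-0.06,-0.03,0.59],[-0.06,-0.03,0.59]], rot=[[0,0,0.006],[0,0,0.006],[0,0,0.006],[0,0,0.006],[0,0,0.006]], gripper=[-1,-1,-1,-1,-1])

```text
time_s: 3.15
tool_pos: [0.5887, -0.1978, 0.282]
tool_rot: [-180.0, -0.0, 16.6]
force: [-0.5, 0.4, 0.2]
grip_width: 0.0002
grasp_force: 0.0
```

```bash
python3 -c "
from arc import *
print(to(tcp(.95),(180,0,yaw)),to(tcp(.5),(180,0,yaw)))"
```

```text
([-0.124, 0.004, 0.093], [-0.0, -0.0, 0.001]) ([-0.367, 0.004, 0.339], [-0.0, -0.0, 0.001])
```

Call:
step_arm(delta_pos=[[-0.05,0,0.04],[-0.09,0,0.065],[-0.12,0,0.087],[-0.14,0,0.1],[-0.157,0,0.112],[-0.174,0,0.124],[-0.19,0,0.136],[-0.207,0,0.15],[-0.222,0,0.164],[-0.238,0,0.178],[-0.252,0,0.192],[-0.267,0,0.208],[-0.281,0,0.223],[-0.294,0,0.238],[-0.307,0,0.254],[-0.32,0,0.27],[-0.332,0,0.286],[-0.343,0,0.301],[-0.354,0,0.317],[-0.364,0,0.333]], rot=[[0,0,0],[0,0,0],[0,0,0],[0,0,0],[0,0,0],[0,0,0],[0,0,0],[0,0,0],[0,0,0],[0,0,0],[0,0,0],[0,0,0],[0,0,0],[0,0,0],[0,0,0],[0,0,0],[0,0,0],[0,0,0],[0,0,0],[0,0,0]], gripper=[-1,-1,-1,-1,-1,-1,-1,-1,-1,-1,-1,-1,-1,-1,-1,-1,-1,-1,-1,-1])

```text
time_s: 5.65
tool_pos: [0.5183, -0.22, 0.2148]
tool_rot: [180.0, -0.0, 16.4]
force: [0.1, 0.0, -0.7]
grip_width: 0.0004
grasp_force: 0.3
```

```bash
python3 - <<'E'
from arc import *
import cv2
print(to(tcp(.5),(180,0,yaw)),to(tcp(.1),(180,0,yaw)))
i=viewer.read_camera("scene")["img"][140:290,120:320,::-1]
cv2.imwrite("pics/s2.png",cv2.resize(i,(800,600),interpolation=cv2.INTER_CUBIC))
E
```

```text
([0.002, -0.002, 0.003], [0.0, -0.0, -0.001]) ([-0.104, -0.002, 0.292], [0.0, -0.0, -0.001])
```

View pics/s2.png

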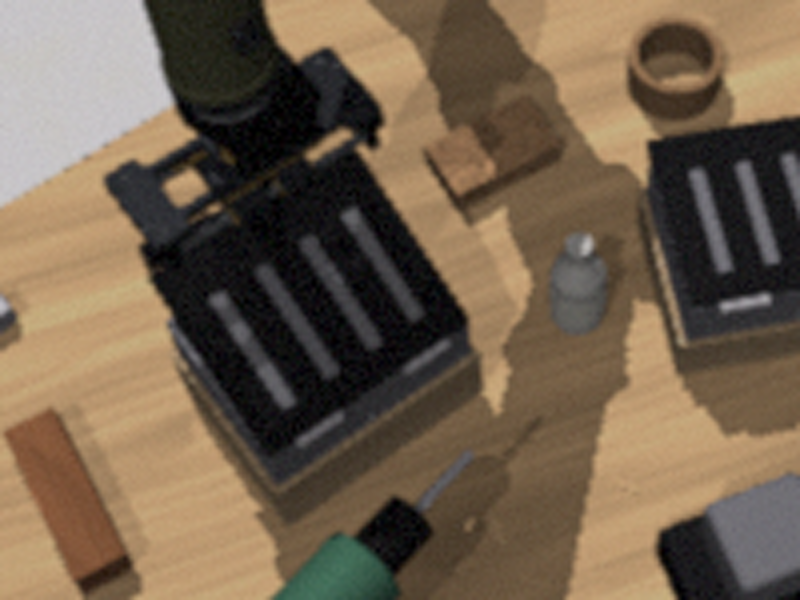

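```bash
python3 - <<'E'
import fit,numpy as np
P=np.load("p.npy")
for t in(.95,.7,.5,.3):
    P[4]=t;print(t,[np.round((fit.proj("scene",fit.world(P,1,(.165,s*.095,.008)))-[120,140])*4) for s in(-1,1)])
E
```

```text
0.95 [array([169., 285.]), array([389., 147.])]
0.7 [array([153., 272.]), array([368., 139.])]
0.5 [array([147., 271.]), array([357., 142.])]
0.3 [array([146., 278.]), array([351., 151.])]
```

The lid is following: the front corner at (150,265) matches an angle of about 0.5. I'll continue to about 0.1.

Call:
step_arm(delta_pos=[[-0.01,0,0.017],[-0.019,0,0.034],[-0.028,0,0.051],[-0.037,0,0.068],[-0.045,0,0.085],[-0.053,0,0.103],[-0.06,0,0.121],[-0.067,0,0.139],[-0.073,0,0.157],[-0.08,0,0.176],[-0.085,0,0.194],[-0.09,0,0.213],[-0.095,0,0.232],[-0.099,0,0.251],[-0.103,0,0.27],[-0.106,0,0.289]], rot=[[0,0,0],[0,0,0],[0,0,0],[0,0,0],[0,0,0],[0,0,0],[0,0,0],[0,0,0],[0,0,0],[0,0,0],[0,0,0],[0,0,0],[0,0,0],[0,0,0],[0,0,0],[0,0,0]], gripper=[-1,-1,-1,-1,-1,-1,-1,-1,-1,-1,-1,-1,-1,-1,-1,-1])

```text
time_s: 7.7
tool_pos: [0.4981, -0.2259, 0.1569]
tool_rot: [-180.0, -0.0, 16.4]
force: [1.1, -0.2, 1.0]
grip_width: 0.0008
grasp_force: 0.3
```

```bash
python3 - <<'E'
from arc import *
import cv2,fit
print(to(tcp(.1),(180,0,yaw)),to(tcp(.0),(180,0,yaw)),to(tcp(.0,r=.1545),(180,0,yaw)))
i=viewer.read_camera("scene")["img"][140:290,120:320,::-1]
cv2.imwrite("pics/s3.png",cv2.resize(i,(800,600),interpolation=cv2.INTER_CUBIC))
for t in(.5,.2,.1,.05):
    P[4]=t;print(t,[np.round((fit.proj("scene",fit.world(P,1,(.165,s*.095,.008)))-[120,140])*4) for s in(-1,1)])
E
```

```text
([0.002, -0.002, 0.003], [-0.0, -0.0, -0.001]) ([-0.006, -0.002, 0.08], [-0.0, -0.0, -0.001]) ([-0.006, -0.002, 0.08], [-0.0, -0.0, -0.001])
0.5 [array([147., 271.]), array([357., 142.])]
0.2 [array([147., 283.]), array([350., 157.])]
0.1 [array([149., 290.]), array([349., 166.])]
0.05 [array([150., 294.]), array([350., 170.])]
```

View pics/s3.png

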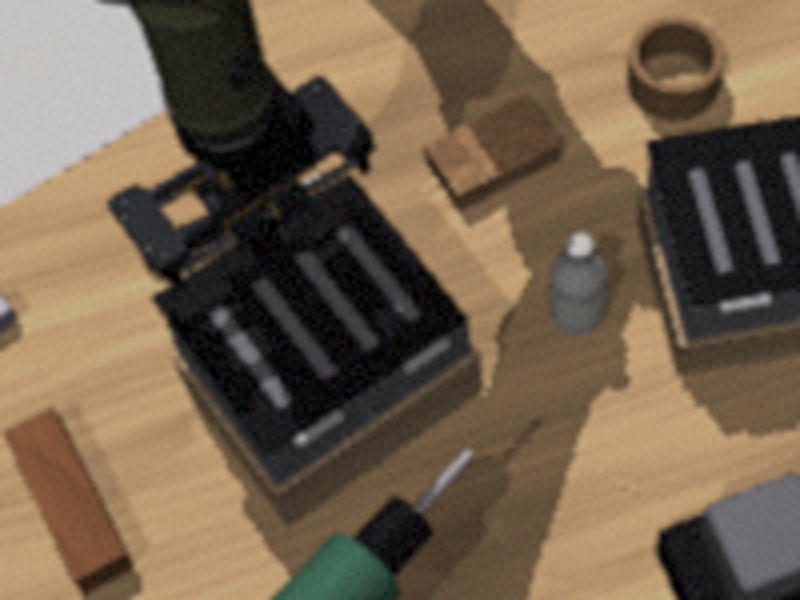

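The lid is nearly shut, with its front corner at (155,292). I'll go on slowly, about 1 mm per row.

Call:
step_arm(delta_pos=[[0,0,0.006],[0,0,0.012],[0,0,0.018],[-0.002,0,0.024],[-0.002,0,0.03],[-0.004,0,0.035],[-0.004,0,0.035]], rot=[[0,0,0],[0,0,0],[0,0,0],[0,0,0],[0,0,0],[0,0,0],[0,0,0]], gripper=[-1,-1,-1,-1,-1,-1,-1])

```text
time_s: 8.62
tool_pos: [0.4979, -0.2261, 0.1514]
tool_rot: [-180.0, -0.1, 16.4]
force: [-1.9, 1.2, 8.8]
grip_width: 0.0006
grasp_force: 4.1
```

Call:
step_arm(delta_pos=[[0,0,0.005],[0,0,0.01],[0,0,0.01]], rot=[[0,0,0],[0,0,0],[0,0,0]], gripper=[-1,-1,-1])

```text
time_s: 9.0
tool_pos: [0.4976, -0.2262, 0.149]
tool_rot: [-180.0, -0.1, 16.4]
force: [-1.5, 0.2, 7.1]
grip_width: 0.0004
grasp_force: 3.0
```

Call:
step_arm(delta_pos=[[0,0,0.005],[0,0,0.01],[0,0,0.01]], rot=[[0,0,0],[0,0,0],[0,0,0]], gripper=[-1,-1,-1])

```text
time_s: 9.38
tool_pos: [0.4974, -0.2262, 0.146]
tool_rot: [180.0, -0.0, 16.4]
force: [-0.3, -0.4, 2.0]
grip_width: 0.0004
grasp_force: 0.7
```

Call:
step_arm(delta_pos=[[0,0,0.005],[0,0,0.01],[0,0,0.01]], rot=[[0,0,0],[0,0,0],[0,0,0]], gripper=[-1,-1,-1])

```text
time_s: 9.75
tool_pos: [0.4973, -0.2261, 0.1443]
tool_rot: [-180.0, 0.0, 16.4]
force: [-1.5, 0.1, 3.9]
grip_width: 0.0003
grasp_force: 1.8
```

Call:
step_arm(delta_pos=[[0,0,0.005],[0,0,0.01],[0,0,0.01]], rot=[[0,0,0],[0,0,0],[0,0,0]], gripper=[-1,-1,-1])

```text
time_s: 10.12
tool_pos: [0.4974, -0.2262, 0.1441]
tool_rot: [-179.9, -0.0, 16.4]
force: [-5.4, 2.0, 15.5]
grip_width: 0.0006
grasp_force: 7.9
```

Call:
step_arm(delta_pos=[[0.002,0,0.004],[0.004,0,0.008],[0.004,0,0.008],[0.004,0,0.008]], rot=[[0,0,0],[0,0,0],[0,0,0],[0,0,0]], gripper=[-1,-1,-1,-1])

```text
time_s: 10.62
tool_pos: [0.4975, -0.2262, 0.1439]
tool_rot: [-179.9, 0.0, 16.4]
force: [-10.8, 4.2, 26.8]
grip_width: 0.0006
grasp_force: 13.3
```

```bash
python3 - <<'E'
from arc import *
import cv2
o=env.get_obs();print(o["force"],o["wrist_torque"],to(tcp(0),(180,0,yaw)))
a=viewer.read_camera("scene")["img"][140:290,120:320,::-1]
b=viewer.read_camera("top")["img"][120:220,240:373,::-1]
cv2.imwrite("pics/s4.png",np.hstack([cv2.resize(a,(400,300),interpolation=3),cv2.resize(b,(400,300),interpolation=3)]))
print(env.get_obs()["force"])
E
```

```text
[-10.78386936   4.20990425  26.78436539] [ 0.90804946  2.70650989 -0.00295631] ([-0.003, -0.002, 0.015], [-0.002, 0.0, -0.001])
[-10.90049858   4.18733743  26.25329352]
```

View pics/s4.png

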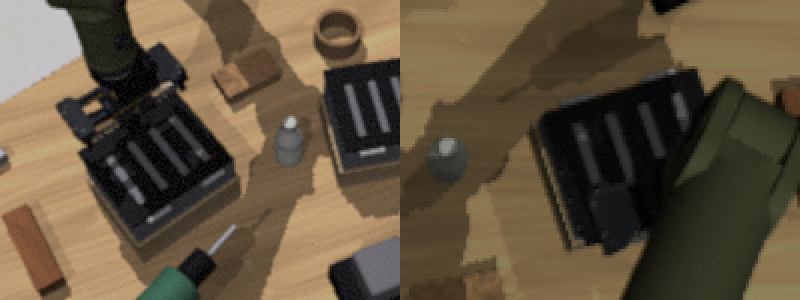

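The lid is shut flat with the fingers on it. I'll relieve the sideways load.

Call:
step_arm(delta_pos=[[-0.005,0,0],[-0.008,0,0],[-0.008,0,0],[-0.008,0,0]], rot=[[0,0,0],[0,0,0],[0,0,0],[0,0,0]], gripper=[-1,-1,-1,-1])

```text
time_s: 11.22
tool_pos: [0.4974, -0.2262, 0.144]
tool_rot: [-179.9, -0.1, 16.4]
force: [-6.6, 4.5, 23.5]
grip_width: 0.0003
grasp_force: 11.9
```

Pressing steadily at about 24 N at the right spot, so I'm handing in.

```bash
python3 -c "
from cell import env
print(env.sign_off())"
```

```text
the job is handed in; nothing more can be done
None
```

The open case's lid was lowered slowly and its catch snapped: the force rose to about 9 N, dropped to 2 N, then met the solid stop. I handed the job in at about 11 s with the fingers still pressing down at about 24 N over the catch; nothing else on the bench was touched.

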